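Park the sprung probe and stand the brass height standard on the pad

ROBOT

A 7-joint arm with a two-finger parallel gripper is mounted at the origin on the work surface. World frame = base frame: x ahead of the robot, y to its left, z up, the work surface at z = 0. Lengths are in m, angles in rad, forces in N, time in s.
With the tool pointing down it reaches from about 0.4 to 0.85 m from the base axis. Payload 4.5 kg.
Tool frame: the origin (TCP) lies midway between the tips of the shut fingers; the grasp point (between the pads) lies 19 mm behind it; x points along the fingers, y is the direction in which the jaws open and shut, and the axes are right-handed (so a half turn about x gives the same grasp; the last joint's range is limited). The gripper opens to 88 mm and grips with 3 to 60 N. Pads are 18 mm wide; open, the fingers measure 123 mm over their backs; the gripper's body (75 mm by 187 mm) begins 45 mm behind the grasp point.
Start: joints at [-1.235, 0.689, -0.195, 1.565, 0.157, 0.902, -0.215], TCP at [0.186, 0.597, 0.239] pointing down, gripper open.
Joint ranges: [-3.01, 3.01], [-0.46, 2.08], [-1.47, 1.51], [0.13, 2.56], [-1, 4.14], [0.04, 2.09], [-2.66, 2.66]. Speed limits (rad/s): [2.57, 2.57, 3.14, 3.14, 3.14, 3.14, 3.14].

INTERFACE

Orientations are given as a unit quaternion [x, y, z, w].
In Python, from plant import r gives the robot as it stands.
- The arm moves only by the tool arm_command, never from a script. Its argument "plan" is a list of rows, each a list of 5 numbers: the finger opening in m, from 0 to 0.0881, then the shift along the tool's x, y, z in m, then the turn about the tool's x in rad. In form: [[grip, dx, dy, dz, roll], ...]. A call has 1 to 12 rows; each row shifts and turns the commanded pose from where the row before left it, along the tool's axes as they then stand; what a row does not reach is not made up. A row lasts 1/8 s, in which the tool goes at most 62.5 mm and 10.7 degrees, less where a joint would pass 70% of its speed; a pose out of reach is approached as far as the arm can. A call is refused whole if a number of a shift passes 0.0625 or a number of a turn 0.188, either way. A call with a gripper value outside its range is refused whole. The fingers move at their own pace and stop on an object; "force" is the grip in N (left out, the last holds). Time passes only in rows, so rows that do not move let the fingers close. It gives the time, the measured TCP pose, the force and the opening at its end, in the units of the state.
- r.get_state(): the state, without advancing time (a new reading comes with each control period).
- r.snapshot(name): name is "scene" or "top"; returns (picture, depth): 480x640x3 uint8, red, green, blue; 480x640 float32, m along the optical axis (not along the pixel's ray), 0 where there is no reading.
- r.calibration(name): a dict with "fx", "fy", "cx", "cy" (pixels), "eye" and "orientation" of the camera in the world. Camera axes: x right, y down, z forward; pixel columns grow to the right and rows downward; lengths in m; the calibration is good to about 2 mm. A picture is of the moment at which its call begins. calibration takes no time and is no camera call.
- r.finish_job(): hands the job in, once; it reports no verdict.
The state is a dict: "clock": time; "q": joint angles; "qd": joint speeds; "joint_torque": joint torques, N m; "tool_pos": TCP position; "eef_rot": TCP orientation; "contact_force": force on the tool from outside, world axes, zero at the start; "moment": the same for the moment, N m; "opening": opening from 0.0 (shut) to 1.0 (fully open).
Only numpy, scipy, OpenCV 4.12 (cv2) and the standard library are available. Lean on these libraries where they do the work, as an engineer would, in place of code of your own. Each camera call takes 0.05 s, during which the arm holds its last target.

TASK

Get the measuring station ready for its check: push the orange knob back along its slot against the spring and sideways into the holding notch, so that the probe stays drawn back when you let go. Then lift the brass-headed height standard out of the rack and stand it upright with its whole foot on the round white pad; it is top-heavy on a narrow foot, so set it down gently, let go of it without letting it fall or tip, and wait a second or two to see that it stands still. Leave the blue-headed standard, the amber jar and the white reel where they are.

Things in the scene. Friction and masses are not known exactly. Their poses are not given: they have to be found in the camera images.
- station: Measuring station, fixed to the bench: dark steel base plate 130 (x) x 230 (y) x 15 mm high. Origin at the centre of its underside. White pad at its -y end, grey probe housing (56 x 108 mm, from y = -2 to y = +106 mm, its aluminium gate plate on top at z = 94 mm) at its +y end. The probe is drawn back along the station's +y; the notch opens to the station's -x side, at the far (+y) end of the slot.
- pad (a point): Centre of the top face of the round white pad, 50 mm across, at station (0, -70, 21) mm. The standard is to stand here. Axes are the station's.
- knob_grip (a point): Upright orange knob on the station, 16 mm across and 40 mm high (from 98 to 138 mm above the bench), free all round; this point is on its axis, 22 mm above its lower end, 120 mm above the bench. It moves with the knob; axes are the station's.
- probe (a joint): Travel of the sprung probe (and of the knob with it) along the station's +y, in m: 0 = fully out (the probe lies over the pad), stop at 0.053. A spring pushes it out with 3 N at 0 and 8 N at the stop. Beyond about 0.041 the knob is free to go sideways; held in its notch the joint rests at about 0.045.
- knob (a joint): Sideways travel of the knob across the slot towards the station's -x, in m: 0 = in the long slot, 0.012 = stop at the bottom of the notch. It can move only when the probe is drawn back past 0.041, needs about 1 N and stays where it is left. In the notch (6 mm or more) a tooth keeps the probe from springing out.
- probe_tip (a point): Red ball end of the probe, a level steel rod 8 mm across, 62 mm above the bench (41 mm above the pad). Points to the station's -y; when out it reaches 10 mm past the pad's centre, when held back it ends 35 mm short of the centre.
- rack: Grey storage rack, fixed to the bench, 75 (x) x 210 (y) x 20 mm high, origin at the centre of its underside; two round nests 26 mm across and 10 mm deep at y = -55 and y = +55 mm (nest floor 10 mm above the bench). One standard stands in each, which in which varies.
- standard_head (a point): The height standard to use: brass head (cylinder 38 mm across, 32 mm high) on a 10 mm steel stem with a dark steel foot 20 mm across and 8 mm thick; 122 mm tall in all, about 0.3 kg, centre of mass about 90 mm above the foot's underside. This point is the middle of the head, on the axis, 106 mm above the foot's underside. z is the standard's axis (up).
- standard_foot (a point): Centre of the underside of the brass-headed standard's foot.
- standard: The brass-headed standard; its origin is also the centre of the underside of its foot, z up along its axis.
- blue_standard_head (a point): Middle of the head of the other standard, the same in size and shape but with a blue head: to be left in its nest. 106 mm above its foot's underside.
- jar: Amber jar with a white cap, 48 mm across, 60 mm high: leave alone. Origin at the centre of its underside.
- reel: White component reel lying flat, 100 mm across, 14 mm high: leave alone. Origin at the centre of its underside.

How it is judged:
On the way, in this order (a step that is already met when the one before it is completed fails the run):
1. the probe is drawn back and the knob held in its notch, with the robot off it (value of joint probe above 0.041 m and value of joint knob above 0.006 m and contact force between each of the arm, the fingers and station below 0.05 N), for 0.3 s.
2. the brass-headed standard stands upright on the pad, let go and still (horizontal distance between standard_foot and pad below 0.015 m and z of standard_foot in the frame of pad between -0.003 and 0.003 m and angle between standard_head's own z axis and vertical below 0.05 rad and contact force between the fingers and standard below 0.05 N and value of joint probe above 0.041 m and value of joint knob above 0.006 m and linear speed of standard below 0.01 m/s and angular speed of standard below 0.1 rad/s), for 0.5 s.
At the end, for the whole second after the job is handed in: The brass-headed standard stands free on the white pad: foot centre within 15 mm of the pad's centre and 3 mm of its height, upright within 0.05 rad, still (10 mm/s, 0.1 rad/s), untouched; the probe is still held back by its notch (joint probe over 0.041, joint knob over 0.006) (all of step 2).
It fails at once if the brass-headed standard falls or is dropped: faster than 0.15 m/s, or tilted more than 0.1 rad, while the fingers do not hold it (contact force between the fingers and standard below 0.02 N and (linear speed of standard above 0.15 m/s or angle between standard_head's own z axis and vertical above 0.1 rad)).
It fails at once if the standard is pressed on the station with more than 40 N (contact force between standard and station above 40 N).
It fails at once if the head of the blue-headed standard is moved by more than 30 mm (distance of blue_standard_head from where it was at the start of the episode above 0.03 m).
It fails at once if the jar or the reel is moved by more than 30 mm (distance of any of jar, reel from where it was at the start of the episode above 0.03 m).
It also fails if it takes over 72 s, if anything falls off the work surface, if the arm or the gripper's body presses on something with over 40 N, if the wrist force passes 120 N, or if a joint passes its speed limit or range.

## Working session

There is one attempt and no reset: what is moved stays moved. The work goes in short steps, Python scripts to look and compute and a tool call to move; the robot and the scene stay as the last step left them, time stands still between calls to the robot, and variables do not carry over. Pictures are saved under pics/ and viewed, and the job is handed in when it is done.

Besides the shell and the picture viewer there is one more tool, called after ">>>" in YAML: its name, and indented under it one key for each argument. arm_command: Moves the arm, as the interface text tells. Its arguments: {"type":"object","properties":{"plan":{"type":"array","items":{"type":"array","items":{"type":"number"}}},"force":{"type":"number"}},"required":["plan"]}

```bash
ls; mkdir -p pics
python3 - <<'E'
from plant import r
import cv2,numpy as np
for n in("scene","top"):
    p,d=r.snapshot(n); cv2.imwrite(f"pics/{n}0.png",p[:,:,::-1]); np.save(f"pics/{n}0.npy",d)
    print(n,r.calibration(n))
print(r.get_state())
E
```

```text
pics
scene {'fx': 581.1876847412439, 'fy': 581.1876847412439, 'cx': 309.7719561426876, 'cy': 242.39208548164615, 'eye': array([ 1.149805  , -0.63713838,  0.7197274 ]), 'orientation': array([ 0.83426177,  0.32414796, -0.17131024, -0.41181088])}
top {'fx': 433.60323155625684, 'fy': 433.60323155625684, 'cx': 317.02668201894494, 'cy': 243.4014438946121, 'eye': array([ 0.53068241, -0.0561585 ,  0.95098937]), 'orientation': array([ 0.71202333, -0.7018087 ,  0.01532358, -0.01589047])}
{'clock': 0.1, 'q': array([-1.23518021,  0.68991843, -0.1945195 ,  1.5662659 ,  0.15726385,
        0.90249322, -0.21511877]), 'qd': array([ 3.07123707e-04, -1.93089344e-03, -1.49346435e-03, -1.12143663e-03,
       -8.50942924e-05, -2.81076576e-03, -1.18061272e-03]), 'joint_torque': array([-3.91318274e-03, -5.28503823e+01, -1.27158154e+00, -1.53836989e+01,
       -5.25464164e-02,  2.04138720e-03,  3.61366438e-05]), 'tool_pos': array([0.18564394, 0.59617915, 0.23797188]), 'eef_rot': array([ 0.10569262,  0.69912925, -0.10688796,  0.69901525]), 'contact_force': array([1.23191616, 0.09177473, 0.05673598]), 'moment': array([ 0.04380495,  0.02074043, -0.00523601]), 'opening': 1.0010564673343234}
```

View pics/scene0.png

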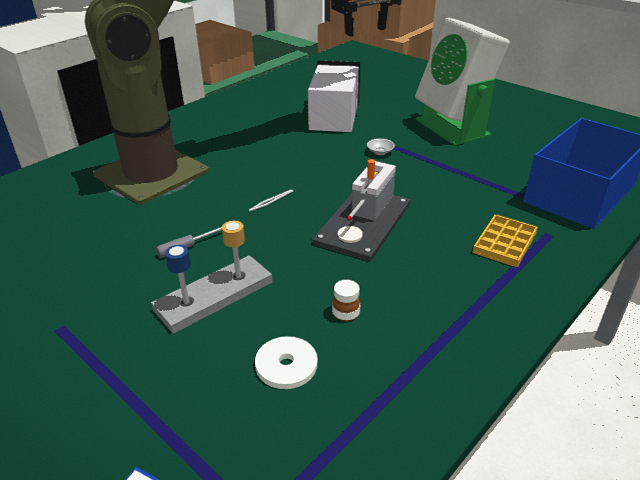

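View pics/top0.png

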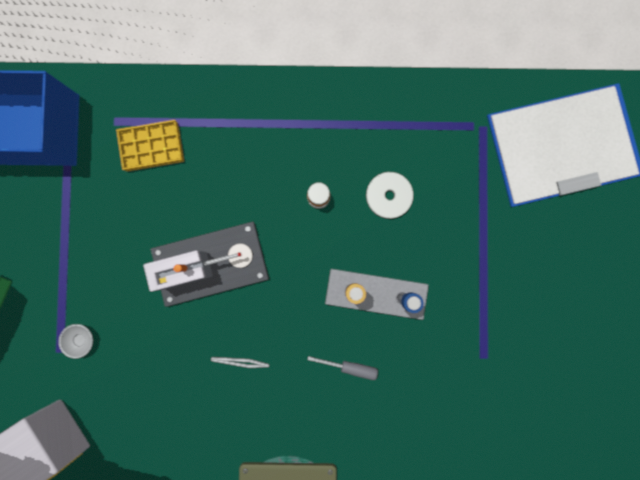

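```bash
cat > h.py <<'E'
import numpy as np
from scipy.spatial.transform import Rotation as R
def ray(c,u,v):
    d=R.from_quat(c["orientation"]).apply([(u-c["cx"])/c["fx"],(v-c["cy"])/c["fy"],1.]); return np.array(c["eye"]),d
def atz(c,u,v,z):
    e,d=ray(c,u,v); return e+d*(z-e[2])/d[2]
def proj(c,p):
    q=R.from_quat(c["orientation"]).inv().apply(np.array(p)-c["eye"]); return np.array([c["cx"]+c["fx"]*q[0]/q[2],c["cy"]+c["fy"]*q[1]/q[2]])
E
python3 - <<'E'
import cv2
t=cv2.imread("pics/top0.png"); s=cv2.imread("pics/scene0.png")
cv2.imwrite("pics/c1.png",cv2.resize(t[215:315,140:280],None,fx=5.7,fy=5.7,interpolation=cv2.INTER_CUBIC))
cv2.imwrite("pics/c2.png",cv2.resize(t[260:330,320:435],None,fx=6,fy=6,interpolation=cv2.INTER_CUBIC))
cv2.imwrite("pics/c3.png",cv2.resize(s[150:270,300:420],None,fx=5,fy=5,interpolation=cv2.INTER_CUBIC))
E
```

```text
(no output)
```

View pics/c1.png

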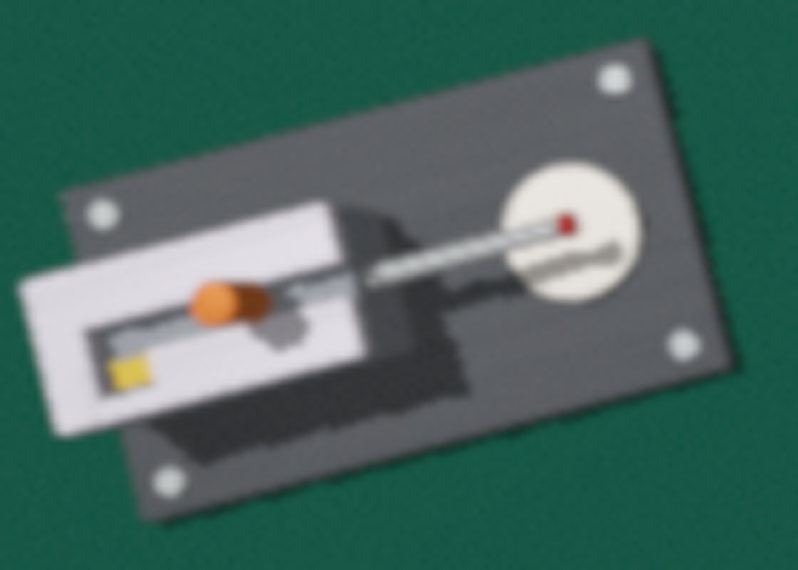

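View pics/c2.png

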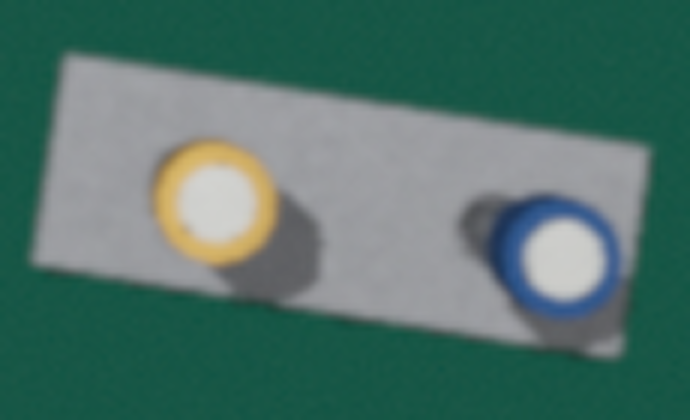

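View pics/c3.png

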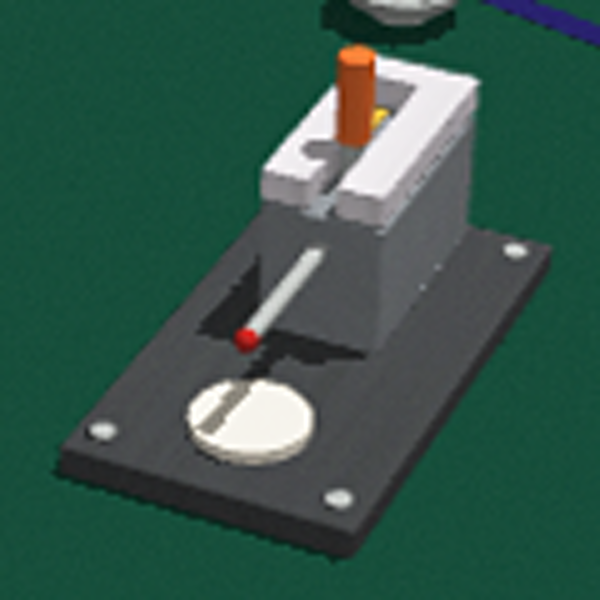

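Run:
```python
from plant import r
from h import *
import cv2
np.set_printoptions(precision=4,suppress=True)
c=r.calibration("top"); s=r.calibration("scene")
A=lambda x,y,z:atz(c,140+(x+.5)/5.7-.5,215+(y+.5)/5.7-.5,z)
B=lambda x,y,z:atz(c,320+(x+.5)/6-.5,260+(y+.5)/6-.5,z)
C=[A(650,38,.015),A(735,370,.015),A(145,522,.015),A(60,190,.015)]
cen=sum(C)/4; print("C",np.array(C)," cen",cen)
yd=(C[3]+C[2]-C[0]-C[1])[:2]; yaw=np.arctan2(-yd[0],yd[1]); print("yaw",np.degrees(yaw),np.linalg.norm(yd)/2)
Rz=np.array([[np.cos(yaw),-np.sin(yaw)],[np.sin(yaw),np.cos(yaw)]])
pad=A(571,232,.021); print("pad",pad, "pred",cen[:2]+Rz@[0,-.07])
k=A(213,305,.138); print("knob",k,"in station mm",1e3*Rz.T@(k[:2]-cen[:2]))
st=pad[:2]-Rz@[0,-.07]
g=[A(*q,.094) for q in [(18,285),(325,203),(367,356),(60,437)]]; gc=sum(g)/4; print("gate centre st",1e3*Rz.T@(gc[:2]-cen[:2]))
print("probe tip", 1e3*Rz.T@(A(566,225,.066)[:2]-cen[:2]))
D=[B(65,53,.02),B(650,148,.02),B(620,358,.02),B(32,265,.02)]; rc=sum(D)/4
yd=(D[0]+D[3]-D[1]-D[2])[:2]; ry=np.arctan2(-yd[0],yd[1]); print("rack",rc,np.degrees(ry))
Rr=np.array([[np.cos(ry),-np.sin(ry)],[np.sin(ry),np.cos(ry)]])
print("nests",rc[:2]+Rr@[0,.055],rc[:2]+Rr@[0,-.055])
b=B(216,203,.132); print("brass",b, "blue",B(556,257,.132))
for n,p in [("pad",pad),("brass",[*b[:2],.132]),("knobtop",[*k[:2],.138])]: print(n,"scene px",proj(s,p))
sh=r.get_state(); Rt=R.from_quat(sh["eef_rot"]).as_matrix(); print(Rt)
```

```text
C [[0.618  0.0829 0.015 ]
 [0.4927 0.0482 0.015 ]
 [0.4324 0.2693 0.015 ]
 [0.557  0.3053 0.015 ]]  cen [0.5251 0.1764 0.015 ]
yaw 15.29795627513059 0.22991166407131428
pad [0.5439 0.1102 0.021 ] pred [0.5435 0.1089]
knob [0.5165 0.2063 0.138 ] in station mm [-0.3387 31.1076]
gate centre st [-0.6412 53.0918]
probe tip [  0.7948 -75.2977]
rack [ 0.4656 -0.1838  0.02  ] -8.247581363515712
nests [ 0.4735 -0.1294] [ 0.4577 -0.2383]
brass [ 0.4737 -0.1291  0.132 ] blue [ 0.4584 -0.2358  0.132 ]
pad scene px [348.8515 231.9414]
brass scene px [231.8538 225.2445]
knobtop scene px [370.1    159.6091]
[[-0.0004  0.2972  0.9548]
 [-0.0016  0.9548 -0.2972]
 [-1.     -0.0017  0.0001]]
```

>>> arm_command:
  plan:
    - [0.06, 0, 0, 0, -0.142]
    - [0.06, 0, 0, 0, -0.142]
    - [0.06, 0, 0, 0, -0.142]
    - [0.06, 0, 0, 0, -0.142]
    - [0.06, 0, -0.02, 0.01, 0]
    - [0.06, 0, -0.03, 0.015, 0]
    - [0.06, 0, -0.035, 0.016, 0]
    - [0.06, 0, -0.035, 0.016, 0]
    - [0.06, 0, -0.035, 0.016, 0]
    - [0.06, 0, -0.035, 0.016, 0]
    - [0.06, 0, -0.035, 0.016, 0]
    - [0.06, 0, -0.035, 0.016, 0]

```text
clock: 1.6
tool_pos: [0.3723, 0.3747, 0.2386]
eef_rot: [-0.093, 0.701, 0.092, 0.701]
contact_force: [0.6, 0.3, -0.5]
opening: 0.68
```

```bash
cat >> h.py <<'E'
np.set_printoptions(precision=4,suppress=True)
def delta(r,target):
    s=r.get_state(); Rt=R.from_quat(s["eef_rot"]).as_matrix()
    y=np.degrees(np.arctan2(-Rt[0,1],Rt[1,1]))
    print("t",round(s["clock"],2),"pos",s["tool_pos"],"yaw",round(y,2),"xaxis",Rt[:,0],"F",s["contact_force"],"open mm",round(s["opening"]*88.1,2))
    print("tool delta",Rt.T@(np.array(target)-s["tool_pos"]))
E
python3 - <<'E'
from plant import r
from h import *
delta(r,[.5165,.2063,.2])
E
```

```text
t 1.6 pos [0.3723 0.3747 0.2386] yaw 14.98 xaxis [ 0.0004 -0.0015 -1.    ] F [ 0.6202  0.3294 -0.5293] open mm 59.94
tool delta [ 0.0389 -0.1998  0.0958]
```

>>> arm_command:
  plan:
    - [0.06, 0.005, -0.035, 0.016, 0]
    - [0.06, 0.005, -0.035, 0.016, 0]
    - [0.06, 0.005, -0.035, 0.016, 0]
    - [0.06, 0.005, -0.035, 0.016, 0]
    - [0.06, 0.005, -0.032, 0.016, 0]
    - [0.06, 0.005, -0.02, 0.01, 0]
    - [0.06, 0.005, -0.01, 0.005, 0]
    - [0.06, 0, 0, 0, 0]
    - [0.06, 0, 0, 0, 0]
    - [0.06, 0, 0, 0, 0]

```text
clock: 2.85
tool_pos: [0.515, 0.2092, 0.204]
eef_rot: [-0.094, 0.701, 0.095, 0.701]
contact_force: [-1.0, 0.1, -0.5]
opening: 0.681
```

Run:
```python
from plant import r
from h import *
import cv2
delta(r,[.5165,.2063,.103])
p,d=r.snapshot("scene"); cv2.imwrite("pics/s1.png",cv2.resize(p[60:260,250:490,::-1],None,fx=3,fy=3))
```

```text
t 2.85 pos [0.515  0.2092 0.204 ] yaw 15.37 xaxis [ 0.0001  0.0008 -1.    ] F [-0.9636  0.1221 -0.46  ] open mm 60.03
tool delta [ 0.101  -0.0033  0.0006]
```

View pics/s1.png

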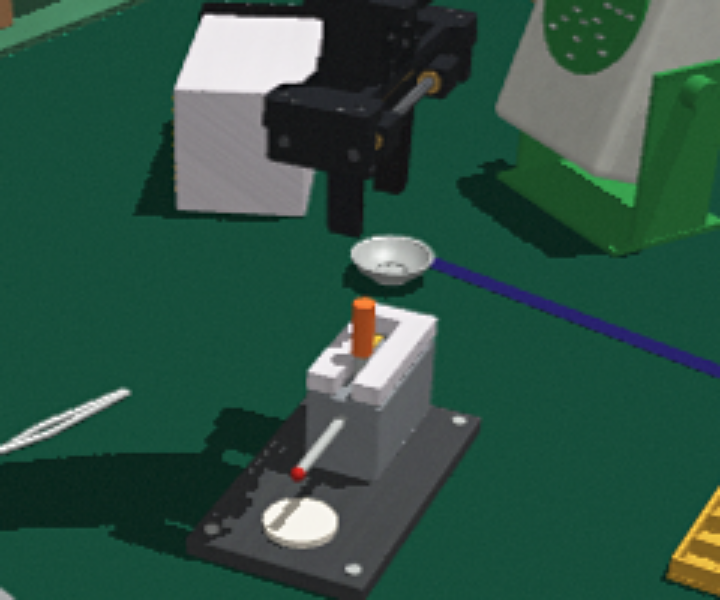

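The open gripper hangs straight above the orange knob, which is at crop pixel (364,325), with a finger on each side of it along the slot. Next I go down and close.

>>> arm_command:
  plan:
    - [0.06, 0.02, -0.003, 0, 0]
    - [0.06, 0.025, 0, 0, 0]
    - [0.06, 0.025, 0, 0, 0]
    - [0.06, 0.02, 0, 0, 0]
    - [0.06, 0.01, 0, 0, 0]
    - [0.06, 0, 0, 0, 0]
    - [0.06, 0, 0, 0, 0]
    - [0.012, 0, 0, 0, 0]
    - [0.012, 0, 0, 0, 0]
    - [0.012, 0, 0, 0, 0]
    - [0.012, 0, 0, 0, 0]
    - [0.012, 0, 0, 0, 0]
  force: 20

```text
clock: 4.4
tool_pos: [0.5164, 0.2053, 0.1037]
eef_rot: [-0.094, 0.701, 0.094, 0.701]
contact_force: [0.1, 0.1, 0.8]
opening: 0.171
```

Run:
```python
from plant import r
from h import *
delta(r,[.5165,.2063,.103])
```

```text
t 4.4 pos [0.5164 0.2053 0.1037] yaw 15.27 xaxis [ 0.      0.0005 -1.    ] F [0.1421 0.0541 0.8086] open mm 15.07
tool delta [0.0007 0.0009 0.0003]
```

>>> arm_command:
  plan:
    - [0.012, 0, 0.006, 0, 0]
    - [0.012, 0, 0.008, 0, 0]
    - [0.012, 0, 0.008, 0, 0]
    - [0.012, 0, 0.008, 0, 0]
    - [0.012, 0, 0.008, 0, 0]
    - [0.012, 0, 0.006, 0, 0]
    - [0.012, 0, 0.005, 0, 0]
    - [0.012, 0, 0, 0, 0]
    - [0.012, 0, 0, 0, 0]
  force: 30

```text
clock: 5.52
tool_pos: [0.5038, 0.2504, 0.1037]
eef_rot: [-0.095, 0.701, 0.092, 0.701]
contact_force: [2.2, -6.0, 4.0]
opening: 0.168
```

Run:
```python
from plant import r
from h import *
delta(r,[.5164,.2053,.1037])
```

```text
t 5.53 pos [0.5038 0.2504 0.1037] yaw 15.19 xaxis [-0.0001 -0.0036 -1.    ] F [ 2.1674 -6.0019  4.0289] open mm 14.8
tool delta [ 0.0002 -0.0468  0.0004]
```

>>> arm_command:
  plan:
    - [0.012, 0, 0.001, -0.003, 0]
    - [0.012, 0, 0, -0.004, 0]
    - [0.012, 0, 0, -0.004, 0]
    - [0.012, 0, 0, -0.002, 0]
    - [0.012, 0, 0, 0, 0]
    - [0.012, 0, 0, 0, 0]

```text
clock: 6.28
tool_pos: [0.4919, 0.2481, 0.1037]
eef_rot: [-0.094, 0.701, 0.092, 0.701]
contact_force: [4.2, -6.2, 1.9]
opening: 0.166
```

Run:
```python
from plant import r
from h import *
import cv2
delta(r,[.5164,.2053,.1037])
p,d=r.snapshot("scene"); cv2.imwrite("pics/s2.png",cv2.resize(p[100:260,290:450,::-1],None,fx=3.7,fy=3.7))
```

```text
t 6.28 pos [0.4919 0.2481 0.1037] yaw 15.16 xaxis [ 0.0013 -0.0027 -1.    ] F [ 4.2346 -6.1877  1.9188] open mm 14.63
tool delta [ 0.0002 -0.0478  0.0125]
```

View pics/s2.png

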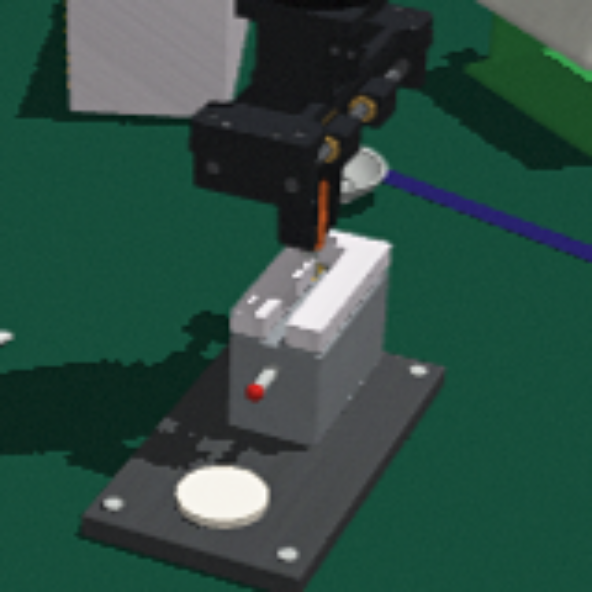

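The probe is drawn back, with its red tip at crop pixel (255,392) well clear of the pad, and the knob has moved sideways in the notch. I'll let go and rise.

>>> arm_command:
  plan:
    - [0.04, 0, 0, 0, 0]
    - [0.06, 0, 0, 0, 0]
    - [0.06, 0, 0, 0, 0]
    - [0.06, 0, 0, 0, 0]
    - [0.06, -0.02, 0, 0, 0]
    - [0.06, -0.03, 0, 0, 0]
    - [0.06, -0.03, 0, 0, 0]
    - [0.07, -0.03, 0, 0, 0]
    - [0.07, -0.02, 0, 0, 0]
    - [0.07, 0, 0, 0, 0]
    - [0.07, 0, 0, 0, 0]

```text
clock: 7.7
tool_pos: [0.4902, 0.2496, 0.2329]
eef_rot: [-0.094, 0.701, 0.094, 0.7]
contact_force: [-0.2, 0.0, -0.1]
opening: 0.795
```

Run:
```python
from plant import r
from h import *
import cv2
delta(r,[.4737,-.1291,.235])
p,d=r.snapshot("scene"); cv2.imwrite("pics/s3.png",cv2.resize(p[100:260,290:450,::-1],None,fx=3.7,fy=3.7))
```

```text
t 7.7 pos [0.4902 0.2496 0.2329] yaw 15.27 xaxis [-0.0012 -0.0006 -1.    ] F [-0.163   0.0153 -0.066 ] open mm 70.02
tool delta [-0.0019 -0.3609 -0.1157]
```

View pics/s3.png

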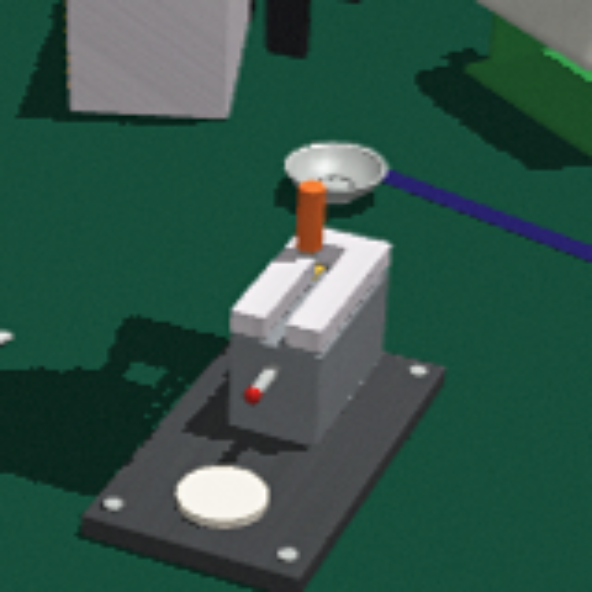

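The knob (312,215) stands in the notch with the gripper off it, and the probe tip at (253,395) has stayed back. Next is the brass standard.

>>> arm_command:
  plan:
    - [0.075, 0, -0.02, -0.006, 0]
    - [0.075, 0, -0.035, -0.011, 0]
    - [0.075, 0, -0.035, -0.011, 0]
    - [0.075, 0, -0.035, -0.011, 0]
    - [0.075, 0, -0.035, -0.011, 0]
    - [0.075, 0, -0.035, -0.011, 0]
    - [0.075, 0, -0.035, -0.012, 0]
    - [0.075, 0, -0.035, -0.012, 0]
    - [0.075, 0, -0.035, -0.012, 0]
    - [0.075, 0, -0.03, -0.01, 0]
    - [0.075, 0, -0.02, -0.006, 0]
    - [0.075, 0, -0.01, -0.003, 0]

```text
clock: 9.25
tool_pos: [0.4721, -0.1304, 0.2331]
eef_rot: [-0.093, 0.702, 0.093, 0.7]
contact_force: [-0.4, 1.0, 0.2]
opening: 0.848
```

>>> arm_command:
  plan:
    - [0.075, 0, 0, 0, 0]
    - [0.075, 0, 0, 0, 0]
    - [0.075, 0, 0, 0, 0]

```text
clock: 9.62
tool_pos: [0.4737, -0.127, 0.2337]
eef_rot: [-0.094, 0.701, 0.095, 0.701]
contact_force: [-0.5, -0.5, 0.5]
opening: 0.852
```

Run:
```python
from plant import r
from h import *
import cv2
delta(r,[.4737,-.1291,.098])
p,d=r.snapshot("scene"); cv2.imwrite("pics/s4.png",cv2.resize(p[130:350,120:320,::-1],None,fx=2.7,fy=2.7))
```

```text
t 9.62 pos [ 0.4737 -0.127   0.2337] yaw 15.36 xaxis [ 0.0001  0.0005 -1.    ] F [-0.4702 -0.5212  0.4703] open mm 75.08
tool delta [ 0.1357 -0.0021 -0.0006]
```

View pics/s4.png

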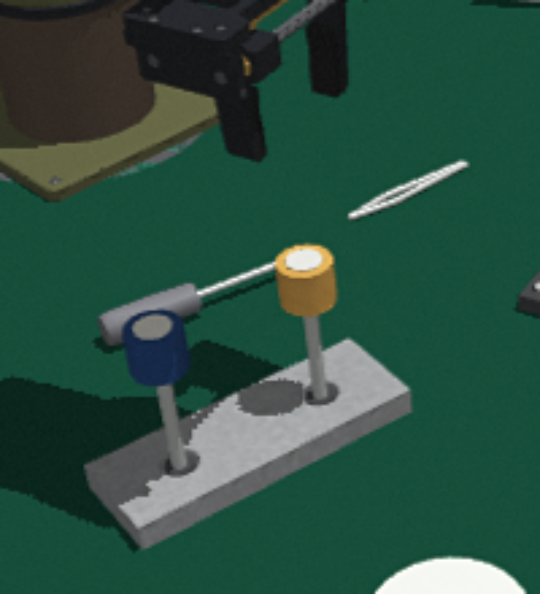

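The gripper is above the brass head, crop pixel (306,280), with the blue one (156,348) well clear. I go down slowly and close with a light grip first.

>>> arm_command:
  plan:
    - [0.075, 0.02, -0.002, -0.0006, 0]
    - [0.075, 0.025, 0, 0, 0]
    - [0.075, 0.025, 0, 0, 0]
    - [0.075, 0.025, 0, 0, 0]
    - [0.075, 0.02, 0, 0, 0]
    - [0.075, 0.012, 0, 0, 0]
    - [0.075, 0.0085, 0, 0, 0]
    - [0.075, 0, 0, 0, 0]
    - [0.06, 0, 0, 0, 0]
    - [0.06, 0, 0, 0, 0]
  force: 5

```text
clock: 10.92
tool_pos: [0.4739, -0.1302, 0.0987]
eef_rot: [-0.094, 0.701, 0.094, 0.701]
contact_force: [0.5, -0.2, 0.1]
opening: 0.686
```

Run:
```python
from plant import r
from h import *
import cv2
delta(r,[.4737,-.1291,.098])
for n,b in(("scene",(180,320,150,310)),("top",(240,340,310,440))):
    p,d=r.snapshot(n); cv2.imwrite(f"pics/{n}5.png",cv2.resize(p[b[0]:b[1],b[2]:b[3],::-1],None,fx=4,fy=4))
```

```text
t 10.93 pos [ 0.4739 -0.1302  0.0987] yaw 15.24 xaxis [ 0.001  -0.0001 -1.    ] F [ 0.4714 -0.1515  0.0525] open mm 60.46
tool delta [0.0007 0.0011 0.0001]
```

View pics/scene5.png

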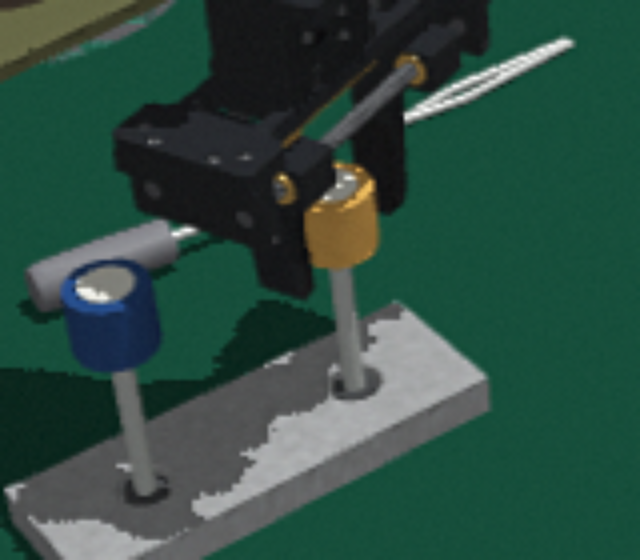

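>>> arm_command:
  plan:
    - [0.05, 0, 0.001, 0, 0]
    - [0.046, 0, 0, 0, 0]
    - [0.044, 0, 0, 0, 0]
    - [0.042, 0, 0, 0, 0]
    - [0.041, 0, 0, 0, 0]
    - [0.04, 0, 0, 0, 0]
    - [0.039, 0, 0, 0, 0]
    - [0.038, 0, 0, 0, 0]
    - [0.036, 0, 0, 0, 0]
    - [0.034, 0, 0, 0, 0]
    - [0.034, 0, 0, 0, 0]
  force: 8

```text
clock: 12.4
tool_pos: [0.4733, -0.1292, 0.0982]
eef_rot: [-0.094, 0.701, 0.094, 0.701]
contact_force: [0.7, -0.9, 0.3]
opening: 0.423
```

>>> arm_command:
  plan:
    - [0.034, 0, 0, 0, 0]
    - [0.034, 0, 0, 0, 0]
    - [0.034, 0, 0, 0, 0]
  force: 20

```text
clock: 12.78
tool_pos: [0.4733, -0.1292, 0.0982]
eef_rot: [-0.094, 0.701, 0.094, 0.701]
contact_force: [-0.5, -0.1, -0.0]
opening: 0.419
```

Run:
```python
from plant import r
from h import *
import cv2
delta(r,[.4737,-.1291,.098])
for n,b in(("scene",(180,320,150,310)),("top",(240,340,310,440))):
    p,d=r.snapshot(n); cv2.imwrite(f"pics/{n}6.png",cv2.resize(p[b[0]:b[1],b[2]:b[3],::-1],None,fx=4,fy=4))
```

```text
t 12.78 pos [ 0.4733 -0.1292  0.0982] yaw 15.25 xaxis [ 0.     -0.0001 -1.    ] F [-0.5046 -0.0626 -0.0216] open mm 36.89
tool delta [0.0002 0.     0.0004]
```

View pics/scene6.png

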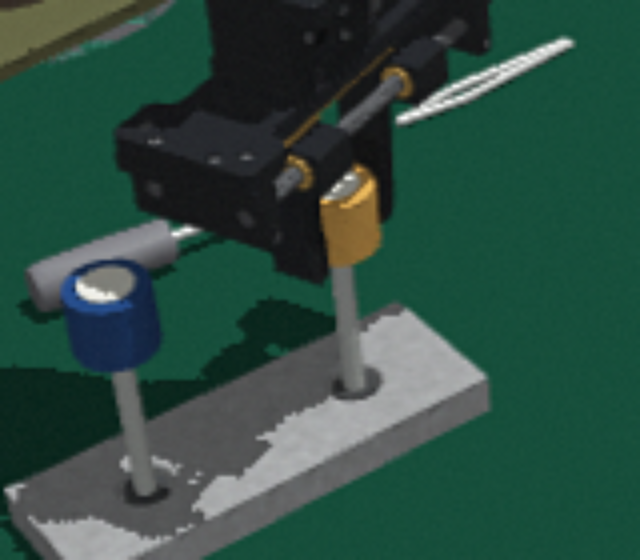

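Brass head gripped (37 mm opening) and the stem is still upright. I'll lift.

>>> arm_command:
  plan:
    - [0.034, -0.003, 0, 0, 0]
    - [0.034, -0.006, 0, 0, 0]
    - [0.034, -0.01, 0, 0, 0]
    - [0.034, -0.012, 0, 0, 0]
    - [0.034, -0.012, 0, 0, 0]
    - [0.034, -0.012, 0, 0, 0]
    - [0.034, -0.01, 0, 0, 0]
    - [0.034, -0.006, 0, 0, 0]
    - [0.034, -0.004, 0, 0, 0]
    - [0.034, 0, 0, 0, 0]
    - [0.034, 0, 0, 0, 0]

```text
clock: 14.25
tool_pos: [0.4731, -0.1291, 0.1729]
eef_rot: [-0.094, 0.701, 0.094, 0.701]
contact_force: [0.1, -0.4, -2.6]
opening: 0.424
```

>>> arm_command:
  plan:
    - [0.034, 0, 0.006, 0.004, 0]
    - [0.034, 0, 0.012, 0.008, 0]
    - [0.034, 0, 0.019, 0.012, 0]
    - [0.034, 0, 0.024, 0.014, 0]
    - [0.034, 0, 0.024, 0.014, 0]
    - [0.034, 0, 0.024, 0.014, 0]
    - [0.034, 0, 0.024, 0.014, 0]
    - [0.034, 0, 0.024, 0.014, 0]
    - [0.034, 0, 0.02, 0.014, 0]
    - [0.034, 0, 0.016, 0.012, 0]
    - [0.034, 0, 0.012, 0.008, 0]
    - [0.034, 0, 0.006, 0.004, 0]

```text
clock: 15.75
tool_pos: [0.5452, 0.1101, 0.1731]
eef_rot: [-0.094, 0.701, 0.094, 0.701]
contact_force: [-0.9, 0.6, -3.5]
opening: 0.424
```

>>> arm_command:
  plan:
    - [0.034, 0, 0, 0, 0]
    - [0.034, 0, 0, 0, 0]
    - [0.034, 0, 0, 0, 0]
    - [0.034, 0, 0, 0, 0]

```text
clock: 16.25
tool_pos: [0.5451, 0.1086, 0.1732]
eef_rot: [-0.094, 0.701, 0.094, 0.701]
contact_force: [0.5, 0.3, -3.7]
opening: 0.423
```

Run:
```python
from plant import r
from h import *
import cv2
delta(r,[.5437,.1097,.109])
for n,b in(("scene",(100,270,290,450)),("top",(180,340,150,330))):
    p,d=r.snapshot(n); cv2.imwrite(f"pics/{n}7.png",cv2.resize(p[b[0]:b[1],b[2]:b[3],::-1],None,fx=3.5,fy=3.5,interpolation=cv2.INTER_CUBIC))
```

```text
t 16.25 pos [0.5451 0.1086 0.1732] yaw 15.21 xaxis [-0.0001 -0.0002 -1.    ] F [ 0.4662  0.2516 -3.6635] open mm 37.24
tool delta [ 0.0642  0.0014 -0.001 ]
```

View pics/scene7.png

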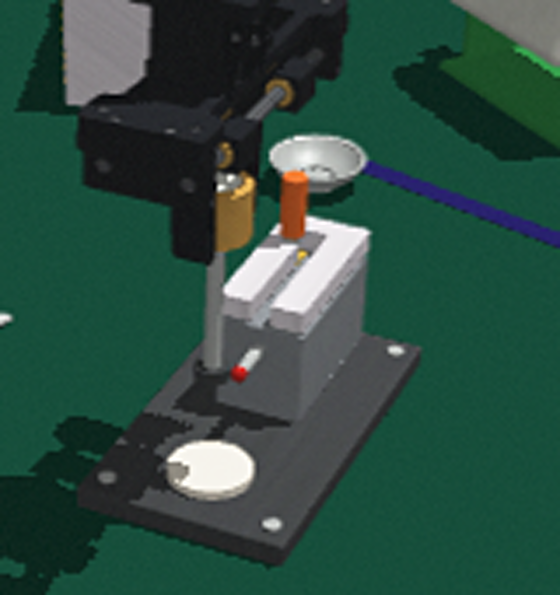

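View pics/top7.png

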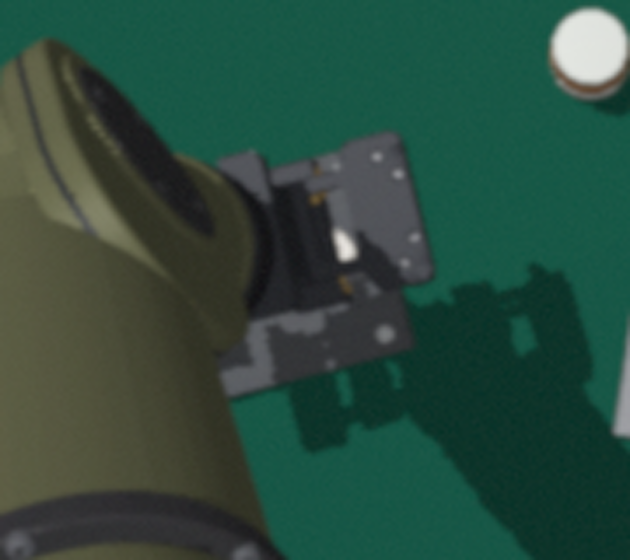

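Run:
```python
from plant import r
from h import *
import cv2
c=r.calibration("scene")
for z in (.085,.093,.167,.175,.199,.207): print(z,(proj(c,[.5451,.1086,z])-[290,100])*3.5)
p=cv2.imread("pics/scene7.png"); cv2.imwrite("pics/z7.png",cv2.resize(p[160:400,150:310],None,fx=2.4,fy=2.4,interpolation=cv2.INTER_CUBIC))
```

```text
0.085 [208.3281 372.002 ]
0.093 [208.6464 360.0873]
0.167 [211.7233 244.914 ]
0.175 [212.071  231.8998]
0.199 [213.1326 192.1589]
0.207 [213.4929 178.674 ]
```

View pics/z7.png

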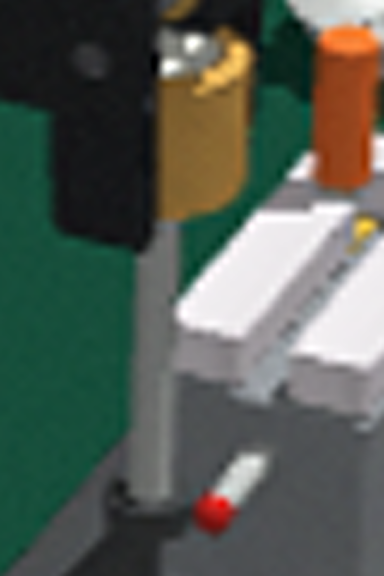

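Measured against the camera, the standard hangs vertical (slope within about 0.01 rad) and over the pad centre. I go down to just above the pad.

>>> arm_command:
  plan:
    - [0.034, 0.003, 0.001, -0.001, 0]
    - [0.034, 0.006, 0, 0, 0]
    - [0.034, 0.008, 0, 0, 0]
    - [0.034, 0.008, 0, 0, 0]
    - [0.034, 0.008, 0, 0, 0]
    - [0.034, 0.008, 0, 0, 0]
    - [0.034, 0.007, 0, 0, 0]
    - [0.034, 0.006, 0, 0, 0]
    - [0.034, 0.003, 0, 0, 0]
    - [0.034, 0.002, 0, 0, 0]
    - [0.034, 0, 0, 0, 0]
    - [0.034, 0, 0, 0, 0]

```text
clock: 17.85
tool_pos: [0.5441, 0.1099, 0.1144]
eef_rot: [-0.094, 0.701, 0.094, 0.701]
contact_force: [0.2, 0.3, -3.9]
opening: 0.422
```

>>> arm_command:
  plan:
    - [0.034, 0.0015, 0, 0, 0]
    - [0.034, 0.001, 0, 0, 0]
    - [0.034, 0.0005, 0, 0, 0]
    - [0.034, 0, 0, 0, 0]
    - [0.034, 0, 0, 0, 0]

```text
clock: 18.48
tool_pos: [0.5439, 0.1098, 0.1112]
eef_rot: [-0.094, 0.701, 0.094, 0.701]
contact_force: [0.4, -0.6, -4.0]
opening: 0.423
```

Run:
```python
from plant import r
from h import *
import cv2
delta(r,[.5437,.1097,.1092])
p,d=r.snapshot("scene"); cv2.imwrite("pics/s8.png",cv2.resize(p[130:260,300:420,::-1],None,fx=4.5,fy=4.5,interpolation=cv2.INTER_CUBIC))
```

```text
t 18.48 pos [0.5439 0.1098 0.1112] yaw 15.25 xaxis [ 0.      0.0001 -1.    ] F [ 0.3589 -0.6276 -4.0272] open mm 37.28
tool delta [ 0.002  -0.0001 -0.0002]
```

View pics/s8.png

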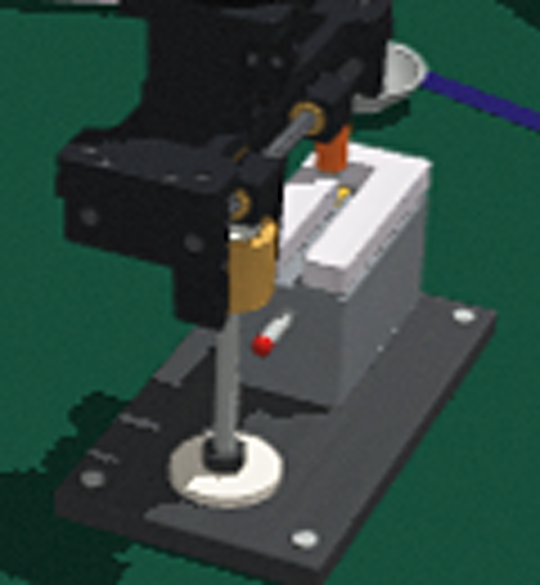

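The foot (225,462) is centred on the pad (226,466) with about 2 mm to go. I go down in half-millimetre steps.

>>> arm_command:
  plan:
    - [0.034, 0.0005, 0, 0, 0]
    - [0.034, 0.0005, 0, 0, 0]
    - [0.034, 0.0005, 0, 0, 0]
    - [0.034, 0, 0, 0, 0]
    - [0.034, 0, 0, 0, 0]

```text
clock: 19.15
tool_pos: [0.5439, 0.1099, 0.1097]
eef_rot: [-0.094, 0.701, 0.094, 0.701]
contact_force: [-0.5, 0.0, -2.9]
opening: 0.423
```

>>> arm_command:
  plan:
    - [0.034, 0.0005, 0, 0, 0]
    - [0.034, 0, 0, 0, 0]
    - [0.034, 0, 0, 0, 0]

```text
clock: 19.52
tool_pos: [0.544, 0.1099, 0.1093]
eef_rot: [-0.094, 0.701, 0.094, 0.701]
contact_force: [0.1, -0.2, -3.1]
opening: 0.425
```

>>> arm_command:
  plan:
    - [0.034, 0.0005, 0, 0, 0]
    - [0.034, 0, 0, 0, 0]
    - [0.034, 0, 0, 0, 0]

```text
clock: 19.9
tool_pos: [0.5443, 0.1099, 0.1092]
eef_rot: [-0.094, 0.7, 0.094, 0.701]
contact_force: [-0.6, -0.5, 4.8]
opening: 0.423
```

Contact: the vertical force went from −3.1 to +4.8 N. I'll ease the load, lower the grip and open slowly.

>>> arm_command:
  plan:
    - [0.034, -0.0003, 0, 0, 0]
    - [0.034, 0, 0, 0, 0]
    - [0.036, 0, 0, 0, 0]
    - [0.037, 0, 0, 0, 0]
    - [0.0375, 0, 0, 0, 0]
    - [0.038, 0, 0, 0, 0]
    - [0.0385, 0, 0, 0, 0]
    - [0.039, 0, 0, 0, 0]
    - [0.0395, 0, 0, 0, 0]
    - [0.04, 0, 0, 0, 0]
    - [0.041, 0, 0, 0, 0]
    - [0.042, 0, 0, 0, 0]
  force: 5

```text
clock: 21.4
tool_pos: [0.5439, 0.1099, 0.109]
eef_rot: [-0.094, 0.701, 0.094, 0.701]
contact_force: [-0.5, 1.1, 0.2]
opening: 0.477
```

Run:
```python
from plant import r
from h import *
import cv2
delta(r,[.5437,.1097,.1092])
p,d=r.snapshot("scene"); cv2.imwrite("pics/s9.png",cv2.resize(p[130:260,300:420,::-1],None,fx=4.5,fy=4.5,interpolation=cv2.INTER_CUBIC))
```

```text
t 21.4 pos [0.5439 0.1099 0.109 ] yaw 15.26 xaxis [ 0.0001  0.0002 -1.    ] F [-0.5197  1.0672  0.1783] open mm 42.05
tool delta [-0.0002 -0.0002 -0.0002]
```

View pics/s9.png

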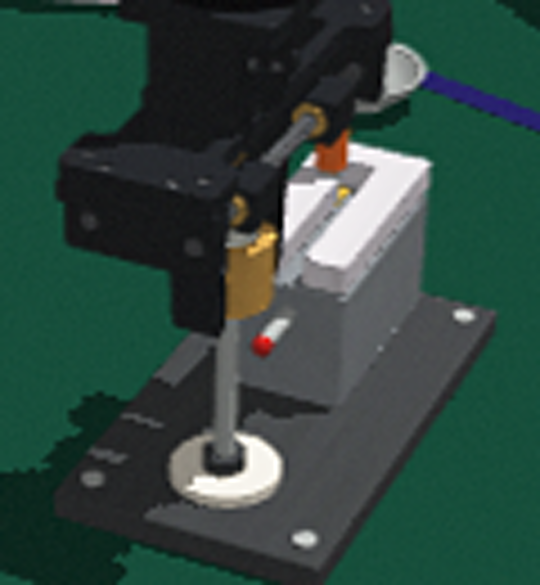

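The standard stands with the foot flat at (224,462) on the pad and the stem upright. I open wider and watch it settle, and then rise.

>>> arm_command:
  plan:
    - [0.045, 0, 0, 0, 0]
    - [0.05, 0, 0, 0, 0]
    - [0.055, 0, 0, 0, 0]
    - [0.06, 0, 0, 0, 0]
    - [0.065, 0, 0, 0, 0]
    - [0.07, 0, 0, 0, 0]
    - [0.075, 0, 0, 0, 0]
    - [0.075, 0, 0, 0, 0]
    - [0.075, 0, 0, 0, 0]
    - [0.075, 0, 0, 0, 0]
    - [0.075, 0, 0, 0, 0]
    - [0.075, 0, 0, 0, 0]

```text
clock: 22.95
tool_pos: [0.5439, 0.1099, 0.109]
eef_rot: [-0.094, 0.701, 0.094, 0.701]
contact_force: [-0.1, -0.5, 0.4]
opening: 0.849
```

>>> arm_command:
  plan:
    - [0.075, -0.005, 0, 0, 0]
    - [0.075, -0.015, 0, 0, 0]
    - [0.075, -0.02, 0, 0, 0]
    - [0.075, -0.02, 0, 0, 0]
    - [0.075, -0.02, 0, 0, 0]
    - [0.075, -0.02, 0, 0, 0]
    - [0.075, -0.02, 0, 0, 0]
    - [0.075, -0.01, 0, 0, 0]
    - [0.075, 0, 0, 0, 0]
    - [0.075, 0, 0, 0, 0]
    - [0.075, 0, 0, 0, 0]
    - [0.075, 0, 0, 0, 0]

```text
clock: 24.45
tool_pos: [0.5436, 0.1098, 0.2385]
eef_rot: [-0.094, 0.701, 0.094, 0.701]
contact_force: [1.4, -0.1, -0.4]
opening: 0.852
```

Run:
```python
from plant import r
from h import *
import cv2
delta(r,[.5437,.1097,.1092])
p,d=r.snapshot("scene"); cv2.imwrite("pics/s10.png",cv2.resize(p[130:260,300:420,::-1],None,fx=4.5,fy=4.5,interpolation=cv2.INTER_CUBIC))
cv2.imwrite("pics/s10f.png",p[:,:,::-1])
```

```text
t 24.45 pos [0.5436 0.1098 0.2385] yaw 15.26 xaxis [-0.0009 -0.0001 -1.    ] F [ 1.4195 -0.1308 -0.394 ] open mm 75.1
tool delta [ 0.1293 -0.0002  0.0001]
```

View pics/s10.png

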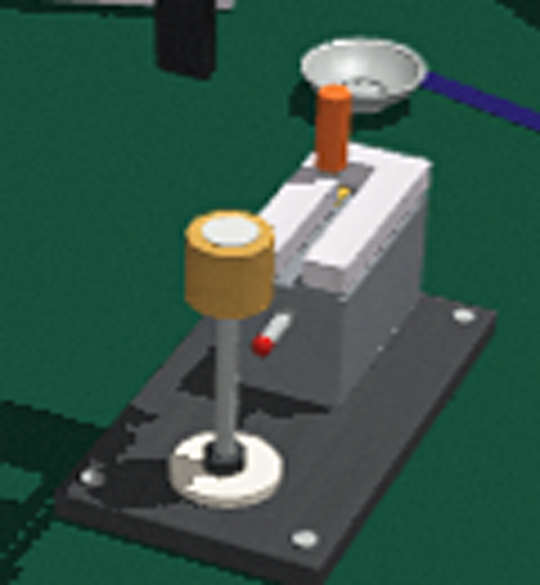

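View pics/s10f.png

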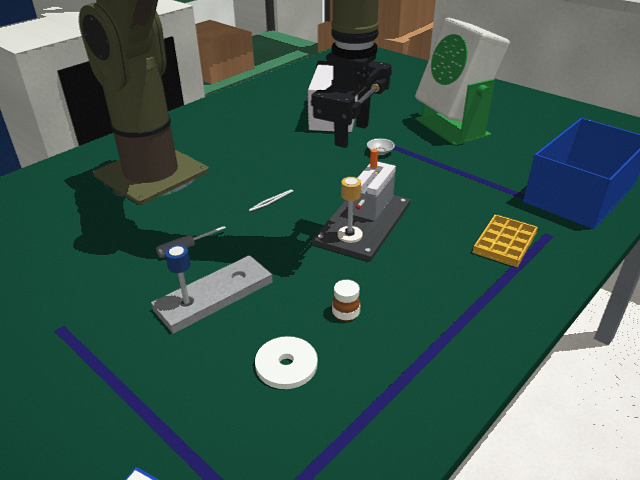

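The standard stands on the pad (foot at full-frame pixel (350,233), head at (351,188)), the knob is in its notch, and the blue standard, jar and reel have not moved. I'll wait a second, check that nothing moves, and hand in.

>>> arm_command:
  plan:
    - [0.075, 0, 0, 0, 0]
    - [0.075, 0, 0, 0, 0]
    - [0.075, 0, 0, 0, 0]
    - [0.075, 0, 0, 0, 0]
    - [0.075, 0, 0, 0, 0]
    - [0.075, 0, 0, 0, 0]
    - [0.075, 0, 0, 0, 0]
    - [0.075, 0, 0, 0, 0]

```text
clock: 25.5
tool_pos: [0.5439, 0.1099, 0.239]
eef_rot: [-0.094, 0.701, 0.094, 0.701]
contact_force: [0.2, -0.2, 1.3]
opening: 0.856
```

Run:
```python
from plant import r
import cv2,numpy as np
p,d=r.snapshot("scene"); q=cv2.imread("pics/s10f.png")[:,:,::-1]
D=np.abs(p.astype(int)-q)[170:250,315:410].max(2); print("diff",D.max(),(D>40).sum())
if (D>40).sum()<25: r.finish_job(); print("handed in")
```

```text
diff 31 0
the job is handed in; nothing more can be done
handed in
```

The measuring station is ready and the job is handed in, at about 25.5 s on the robot's clock. No verdict is reported on hand-in.

- **Knob:** I gripped the knob, drew it back about 48 mm and moved it about 12 mm sideways into its notch. After I let go, the pictures showed the probe staying back.
- **Standard:** I lifted the brass-headed standard from the rack and lowered it onto the pad until the vertical force changed by about 8 N. I then opened the fingers slowly and raised the gripper clear.
- **Last checks:** The standard looks upright, with its foot within 1–2 mm of the pad's centre. Two pictures about 1 s apart showed no movement at the station. The blue-headed standard, the jar and the reel look unmoved.
- **Disagreements:** No check failed. The scene camera was off by 1–2 pixels from the positions I worked out, in line with its stated 2 mm accuracy. The finger opening read about 1 mm less than the true widths of the knob and the head.

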